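Stroke the lids of a filled weekly pill organiser shut

ROBOT

A 7-joint arm with a two-finger parallel gripper is mounted at the origin on the work surface. World frame = base frame: x ahead of the robot, y to its left, z up, the work surface at z = 0. Lengths are in m, angles in rad, forces in N, time in s.
With the tool pointing down it reaches from about 0.4 to 0.875 m from the base axis. Payload 19.3 kg.
Tool frame: the origin (TCP) lies at the very end of the fingers, on their centre line; the grasp point (between the pads) lies bot.tcp_to_grasp behind it (bot.tcp_to_grasp is the distance from the TCP to the grasp point, in m); z points along the fingers, y is the direction in which the jaws open and shut (so a half turn about z gives the same grasp; the last joint's range is limited). The gripper opens to 85 mm and grips with 20 to 120 N. Pads are 22 mm wide; open, the fingers measure 114 mm over their backs; the gripper's body (76 mm by 85 mm) begins 54 mm behind the grasp point. The pads swing forward as they close: fully open they stand 13 mm farther back than shut.
Start: joints at [1.067, 0.521, -0.036, 1.599, 0.021, 1.021, -0.113], TCP at [0.263, -0.567, 0.199] pointing down, gripper open.
Joint ranges: [-2.91, 2.91], [-0.3, 2.13], [-1.5, 1.42], [0.17, 2.43], [-1.26, 4.41], [0.16, 1.93], [-2.52, 2.52]. Speed limits (rad/s): [1.89, 1.89, 2.39, 2.39, 3.01, 3.01, 3.01].

INTERFACE

Orientations are given as [roll, pitch, yaw] about the fixed x, y, z axes, in that order (R = Rz(yaw) Ry(pitch) Rx(roll)).
In Python, from workcell import bot gives the robot as it stands.
- The arm moves only by the tool servo_tool, never from a script. Its argument "targets" is a list of rows, each a list of 2 entries, a list of its own where there are three numbers: the shift along the tool's x, y, z in units of 0.05 m (1.0 is 0.05 m), then the turn about the tool's z in units of 5 degrees (1.0 is 5 degrees). A call has 1 to 12 rows; each row shifts and turns the commanded pose from where the row before left it, along the tool's axes as they then stand; what a row does not reach is not made up. A row lasts 1/8 s, in which the tool goes at most 62.5 mm and 10.7 degrees, less where a joint would pass 70% of its speed; a pose out of reach is approached as far as the arm can. A call with a number of a shift or a turn outside -1 to 1 is refused whole. A call with a gripper value outside its range is refused whole. "gripper" is the opening, from -1 (shut) to 1 (fully open), so that 0 is half open, set as the call begins (left out, the last holds). The fingers move at their own pace and stop on an object; "newtons" is the grip in N (left out, the last holds). Time passes only in rows, so rows that do not move let the fingers close. It gives the time, the measured TCP pose, the force and the opening at its end, in the units of the state.
- bot.observe(): the state, without advancing time (a new reading comes with each control period).
- bot.grab_frame(name): name is "side" or "top" or "wrist"; returns the picture (480x640x3 uint8, blue, green, red); there is no depth.
- bot.get_calibration(name): a dict with "fx", "fy", "cx", "cy" (pixels), "k1" (the pictures are not rectified: a ray, as slopes to the right and down, at radius r is drawn at 1 + k1 r^2 times it, then the intrinsics apply), "pose" (4x4, takes a point from camera to world coordinates). Camera axes: x right, y up, looking along -z (the intrinsics and any distortion apply to the point x, -y, -z); pixel columns grow to the right and rows downward; lengths in m; the calibration is good to about 2 mm. A picture is of the moment at which its call begins: read the wrist's pose just before it. get_calibration takes no time and is no camera call; for the wrist camera it gives the pose at the moment of the call.
- bot.job_done(): hands the job in, once; it reports no verdict.
The state is a dict: "clock": time; "qpos": joint angles; "qd": joint speeds; "joint_efforts": joint torques, N m; "position": TCP position; "tool_rot": TCP orientation; "force": force on the tool from outside, world axes, zero at the start; "moment": the same for the moment, N m; "grip_width": finger opening in m.
Only numpy, scipy, OpenCV 4.12 (cv2) and the standard library are available. Lean on these libraries where they do the work, as an engineer would, in place of code of your own. Each camera call takes 0.05 s, during which the arm holds its last target.

TASK

The weekly pill organiser on the counter has been filled and its seven lids still stand open. Run your fingertips lightly along the row, starting at the end that the hinged sides of the lids face, so that the lids fold down ahead of your touch one after another and all seven end up lying flat and shut. Do not pick the box up, press hard on it or shove it along the counter, leave the things around it alone, and take your hand clear at the end.

Things in the scene. Friction and masses are not known exactly. Their poses are not given: they have to be found in the camera images.
- organiser: Weekly pill organiser, loose, about 0.4 kg, at any yaw: white strip box on rubber feet, 246 mm long (its x), 44 wide (y), 30 high. Origin: centre of its underside. Seven cells in a row (pitch 32 mm, row 224 mm, centred), each with a pale blue lid hinged across the row at its -x side, so open lids lean up towards +x: a touch moving to +x at shut-lid height folds them down, one moving to -x pushes them open.
- first_hinge (a point): Hinge line of the first lid (lid1), middle of the width, 112 mm from the box's middle towards its -x end, 30 mm above the counter = the height of the top of the shut lids. Outside it is an 11 mm solid end block whose top is also at 30 mm. Site axes are those of the box.
- last_edge (a point): Where the free edge of the last lid (lid7) lies when shut, middle of the width, 112 mm from the box's middle towards its +x end, 30 mm above the counter; an 11 mm end block with its top at 30 mm follows.
- lid1 (a joint): Opening angle of lid 1 (counted from the first_hinge end; its hinge lies 0 mm along +x from first_hinge), rad: 0 = shut flat, 1.57 = upright; at most 1.7. The lid is a plate 30 mm along the row, 44 mm wide, 2 mm thick, smooth and slippery. Light friction hinge (about 0.004 N m): it stays at whatever angle it is left.
- lid2 (a joint): Opening angle of lid 2 (counted from the first_hinge end; its hinge lies 32 mm along +x from first_hinge), rad: 0 = shut flat, 1.57 = upright; at most 1.7. The lid is a plate 30 mm along the row, 44 mm wide, 2 mm thick, smooth and slippery. Light friction hinge (about 0.004 N m): it stays at whatever angle it is left.
- lid3 (a joint): Opening angle of lid 3 (counted from the first_hinge end; its hinge lies 64 mm along +x from first_hinge), rad: 0 = shut flat, 1.57 = upright; at most 1.7. The lid is a plate 30 mm along the row, 44 mm wide, 2 mm thick, smooth and slippery. Light friction hinge (about 0.004 N m): it stays at whatever angle it is left.
- lid4 (a joint): Opening angle of lid 4 (counted from the first_hinge end; its hinge lies 96 mm along +x from first_hinge), rad: 0 = shut flat, 1.57 = upright; at most 1.7. The lid is a plate 30 mm along the row, 44 mm wide, 2 mm thick, smooth and slippery. Light friction hinge (about 0.004 N m): it stays at whatever angle it is left.
- lid5 (a joint): Opening angle of lid 5 (counted from the first_hinge end; its hinge lies 128 mm along +x from first_hinge), rad: 0 = shut flat, 1.57 = upright; at most 1.7. The lid is a plate 30 mm along the row, 44 mm wide, 2 mm thick, smooth and slippery. Light friction hinge (about 0.004 N m): it stays at whatever angle it is left.
- lid6 (a joint): Opening angle of lid 6 (counted from the first_hinge end; its hinge lies 160 mm along +x from first_hinge), rad: 0 = shut flat, 1.57 = upright; at most 1.7. The lid is a plate 30 mm along the row, 44 mm wide, 2 mm thick, smooth and slippery. Light friction hinge (about 0.004 N m): it stays at whatever angle it is left.
- lid7 (a joint): Opening angle of lid 7 (counted from the first_hinge end; its hinge lies 192 mm along +x from first_hinge), rad: 0 = shut flat, 1.57 = upright; at most 1.7. The lid is a plate 30 mm along the row, 44 mm wide, 2 mm thick, smooth and slippery. Light friction hinge (about 0.004 N m): it stays at whatever angle it is left.
- tablet_bottle: Amber tablet bottle with white cap, 48 mm diameter, 85 mm high, loose, a bystander. Origin: centre of its underside.
- ointment_jar: White ointment jar, 54 mm diameter, 42 mm high, loose, a bystander. Origin: centre of its underside.
- carton: Small medicine carton lying flat, 45 x 85 x 22 mm, loose, a bystander. Origin: centre of its underside.
- dose_cup: Clear dose cup, 38 mm diameter at the rim, 35 mm high, loose, a bystander. Origin: centre of its underside.

How it is judged:
By the outcome, as a careful person would: the job done as asked, in the order asked, and still so for the second after the job is handed in, with the robot touching nothing.
It also fails if it takes over 48 s, if anything falls off the work surface, if the arm or the gripper's body presses on something with over 40 N, if the wrist force passes 120 N, or if a joint passes its speed limit or range.

## Working session

There is one attempt and no reset: what is moved stays moved. The work goes in short steps, Python scripts to look and compute and a tool call to move; the robot and the scene stay as the last step left them, time stands still between calls to the robot, and variables do not carry over. Pictures are saved under pics/ and viewed, and the job is handed in when it is done.

Besides the shell and the picture viewer there is one more tool, called after "Call:" as name(argument=value, ...) on one line, values as JSON. servo_tool: Moves the arm, as the interface text tells. Its arguments: {"type":"object","properties":{"targets":{"type":"array","items":{"type":"array"}},"gripper":{"type":"number"},"newtons":{"type":"number"}},"required":["targets"]}

```bash
mkdir -p pics; ls
python3 - <<'E'
from workcell import bot
import cv2
s=bot.observe()
print(s, bot.tcp_to_grasp)
for n in("top","side"):
    c=bot.get_calibration(n);print(n,c)
    cv2.imwrite(f"pics/{n}0.png",bot.grab_frame(n))
E
```

```text
pics
{'clock': 0.0, 'qpos': array([ 1.06676087,  0.52199803, -0.03631442,  1.59997901,  0.02120159,
        1.02111802, -0.11284267]), 'qd': array([ 9.35049269e-04, -1.58336811e-04, -5.43795061e-06, -4.04686512e-04,
       -6.12888750e-05, -1.47867440e-03, -5.86191255e-04]), 'joint_efforts': array([-5.57930198e-04, -9.27104115e+01,  1.97979636e+00, -3.69932163e+01,
        1.78742077e-02,  8.14939354e-03, -8.08530262e-05]), 'position': array([ 0.26252461, -0.56678841,  0.19804625]), 'tool_rot': array([-3.14047872e+00,  8.78222094e-05,  4.33771906e-01]), 'force': array([ 0.47389021,  0.46781904, -0.31679614]), 'moment': array([-0.05314686,  0.0003242 , -0.02152274]), 'grip_width': 0.08539915182307314} 0.0187
top {'fx': 459.1610074229247, 'fy': 459.1610074229247, 'cx': 319.7942634528642, 'cy': 243.8867465232074, 'k1': -0.09567248307885583, 'pose': array([[-0.01541864,  0.99460688, -0.10256422,  0.44663805],
       [-0.99952799, -0.0126059 ,  0.02801602,  0.02007698],
       [ 0.02657201,  0.10294777,  0.99433178,  0.98722397],
       [ 0.        ,  0.        ,  0.        ,  1.        ]])}
side {'fx': 624.2524291866735, 'fy': 624.2524291866735, 'cx': 325.24371027740295, 'cy': 235.24496125571932, 'k1': -0.07285844528754136, 'pose': array([[-0.90533244,  0.27890081, -0.32029286,  0.11936088],
       [-0.42449019, -0.61813537,  0.66160165,  0.89661392],
       [-0.01346311,  0.73493061,  0.67800866,  0.95283401],
       [ 0.        ,  0.        ,  0.        ,  1.        ]])}
```

View pics/top0.png

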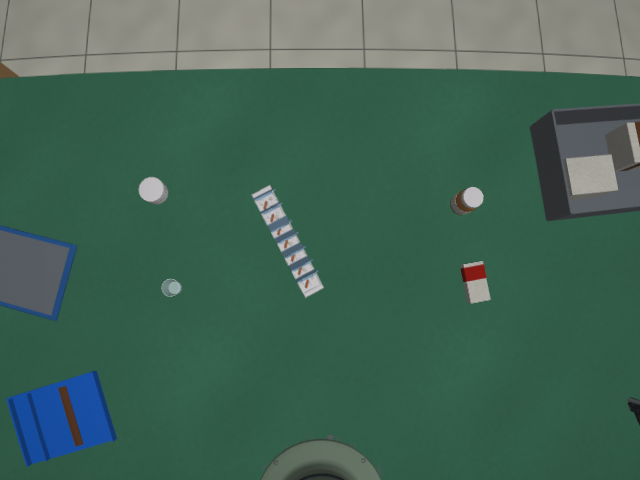

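View pics/side0.png

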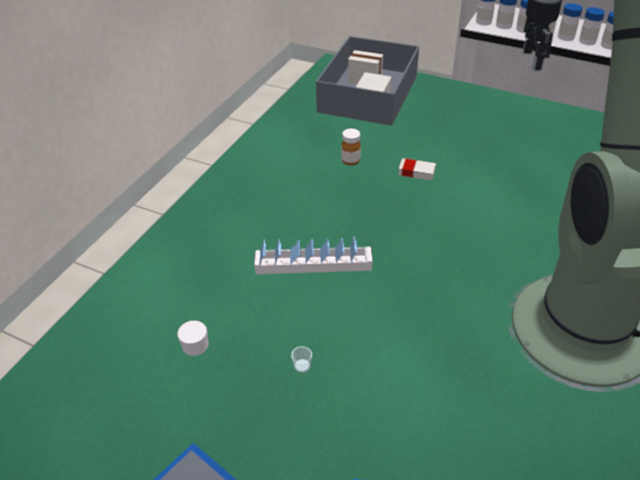

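The top view shows the organiser from (262,190) to (313,292), clear of the bystanders; the side view shows the lids upright on a strip from x≈255 to 372. I'll enlarge both to find the hinge side.

Run:
```python
import cv2
a=cv2.imread("pics/top0.png")[175:310,230:350]; cv2.imwrite("pics/topz.png",cv2.resize(a,None,fx=4.4,fy=4.4,interpolation=2))
a=cv2.imread("pics/side0.png")[225:285,245:385]; cv2.imwrite("pics/sidez.png",cv2.resize(a,None,fx=5.7,fy=5.7,interpolation=2))
```

```text
(no output)
```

View pics/topz.png

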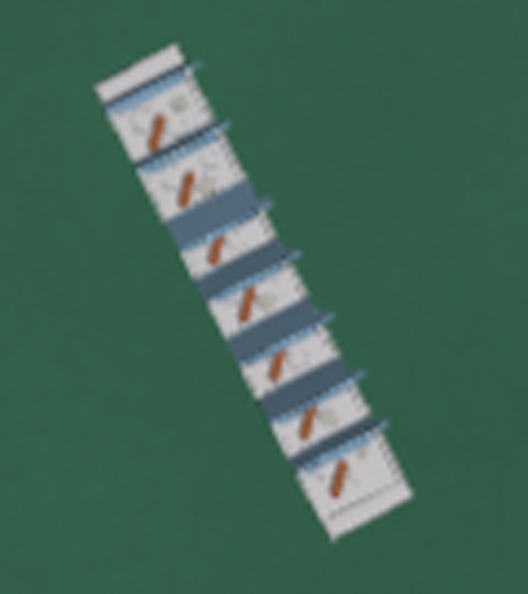

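View pics/sidez.png

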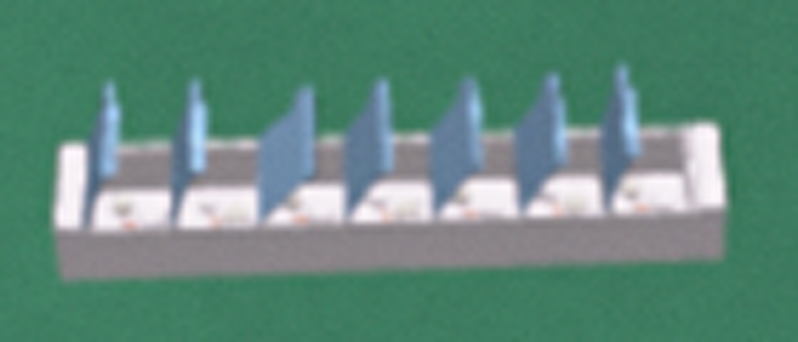

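Hinges are at the far end (the end block at top-zoom (135,70) abuts lid1), so the box's +x points toward the robot. Next I measure the pose.

```bash
cat > h.py <<'E'
import numpy as np, cv2
def ray(c,uv):
    K=np.array([[c['fx'],0,c['cx']],[0,c['fy'],c['cy']],[0,0,1]])
    p=cv2.undistortPoints(np.array(uv,float).reshape(-1,1,2),K,np.array([c['k1'],0,0,0,0.]))[:,0]
    d=np.c_[p[:,0],-p[:,1],-np.ones(len(p))]@c['pose'][:3,:3].T
    return c['pose'][:3,3],d
def onz(c,uv,z):
    o,d=ray(c,uv); return o+d*((z-o[2])/d[:,2])[:,None]
def proj(c,P):
    q=(np.atleast_2d(P)-c['pose'][:3,3])@c['pose'][:3,:3]
    s=np.c_[q[:,0],-q[:,1]]/-q[:,2:3]; s*=1+c['k1']*(s**2).sum(1,keepdims=True)
    return s*c['fx']+[c['cx'],c['cy']]
E
python3 - <<'E'
from workcell import bot
from h import *
def rep(n,P):
    far=(P[0]+P[1])/2;near=(P[2]+P[3])/2
    d=near-far
    print(n,P[:,:2].round(4).tolist(),"len",np.linalg.norm(d),"w",np.linalg.norm(P[0]-P[1]),np.linalg.norm(P[2]-P[3]),"ctr",(P.mean(0)).round(4),"yaw",np.degrees(np.arctan2(d[1],d[0])))
z=np.array([(95,88),(178,43),(412,495),(333,540)])/4.4-0.5+0.5/4.4+[230,175]
rep("top",onz(bot.get_calibration("top"),z,.03))
z=np.array([(56,231),(61,145),(718,124),(725,208)])/5.7-0.5+0.5/5.7+[245,225]
rep("side",onz(bot.get_calibration("side"),z,.03))
# mask in top
im=cv2.imread("pics/top0.png");hsv=cv2.cvtColor(im,cv2.COLOR_BGR2HSV)
m=((im[...,2]>im[...,1]*0.85)&(im[...,2]>70)).astype(np.uint8);m[:175]=0;m[310:]=0;m[:,:230]=0;m[:,350:]=0
m=cv2.morphologyEx(m,cv2.MORPH_CLOSE,np.ones((9,9)))
c=max(cv2.findContours(m,0,2)[0],key=cv2.contourArea);print(cv2.minAreaRect(c))
E
```

```text
top [[0.6522, 0.1368], [0.6738, 0.0968], [0.455, -0.0127], [0.4344, 0.0249]] len 0.24478488858932382 w 0.04549019410533281 0.04284118445862194 ctr [0.5538 0.0615 0.03  ] yaw -153.10317419297604
side [[0.6507, 0.1396], [0.6716, 0.0996], [0.4522, -0.0121], [0.4331, 0.0281]] len 0.2453173652951278 w 0.0451836173071549 0.04446165616689787 ctr [0.5519 0.0638 0.03  ] yaw -152.9488953122777
((287.1095275878906, 240.73385620117188), (116.81248474121094, 21.8148250579834), 62.1759033203125)
```

Both views agree: centre (0.553, 0.0625), box +x heading −153°. The tool x-axis is already nearly antiparallel to that (yaw 24.9° → 27°). I'll close the fingers and travel high to above the far end block.

Call:
servo_tool(targets=[[[0,0,0],-0.43],[[0.4,-0.25,0],0],[[0.67,-0.43,0],0],[[0.67,-0.43,0],0],[[0.67,-0.43,0],0],[[0.67,-0.43,0],0],[[0.67,-0.43,0],0],[[0.67,-0.43,0],0],[[0.67,-0.43,0],0],[[0.67,-0.43,0],0],[[0.67,-0.43,0],0],[[0.67,-0.43,0],0]], gripper=-1, newtons=20)

```text
clock: 1.6
position: [0.4761, -0.2011, 0.1987]
tool_rot: [3.142, -0.0, 0.473]
force: [0.0, -0.7, -0.1]
grip_width: -0.0
```

Call:
servo_tool(targets=[[[0.67,-0.43,0],0],[[0.67,-0.43,0],0],[[0.67,-0.43,0],0],[[0.67,-0.43,0],0],[[0.67,-0.43,0],0],[[0.67,-0.43,0],0],[[0.67,-0.43,0],0],[[0.67,-0.43,0],0],[[0.67,-0.43,0],0],[[0.25,-0.16,0],0],[[0,0,0],0],[[0,0,0],0]])

```text
clock: 3.1
position: [0.6635, 0.1175, 0.1987]
tool_rot: [3.141, 0.0, 0.47]
force: [-0.3, -1.4, 0.6]
grip_width: 0.0001
```

```bash
cat > st.py <<'E'
from workcell import bot
from h import *
s=bot.observe()
p=s['position'];C=np.array([.553,.0625]);a=np.radians(-153);u=np.array([np.cos(a),np.sin(a)]);v=np.array([-u[1],u[0]])
d=p[:2]-C
print("t",s['clock'],"pos",p.round(4),"s %.1f lat %.1f mm z %.2f"%(d@u*1e3,d@v*1e3,p[2]*1e3),"yaw",np.degrees(s['tool_rot']).round(2),"F u,v,z",(s['force'][:2]@u).round(2),(s['force'][:2]@v).round(2),s['force'][2].round(2),"w",round(s['grip_width'],4))
E
python3 st.py; python3 -c "
from workcell import bot
import cv2
cv2.imwrite('pics/w1.png',bot.grab_frame('wrist'));cv2.imwrite('pics/s1.png',bot.grab_frame('side'))"
```

```text
t 3.1 pos [0.6635 0.1175 0.1987] s -123.5 lat 1.2 mm z 198.68 yaw [1.7997e+02 3.0000e-02 2.6940e+01] F u,v,z 0.88 1.08 0.63 w 0.0001
```

View pics/w1.png

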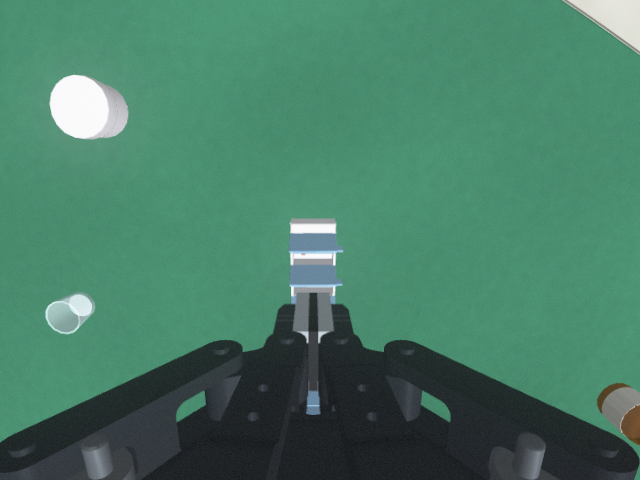

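View pics/s1.png

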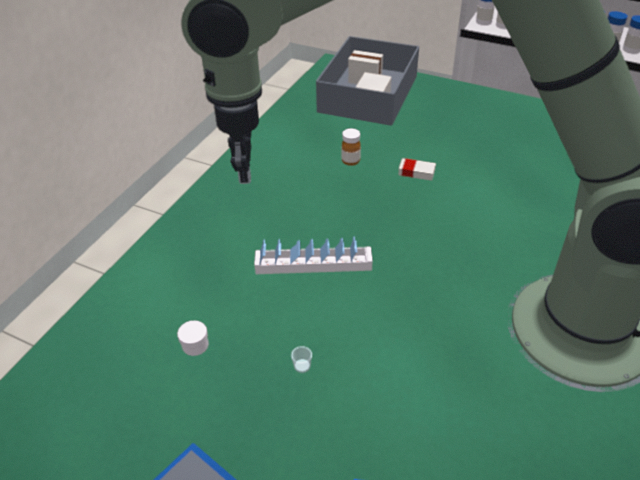

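```bash
python3 st.py
```

```text
t 3.2 pos [0.6637 0.1175 0.1988] s -123.6 lat 1.3 mm z 198.84 yaw [1.7997e+02 1.0000e-02 2.6920e+01] F u,v,z -0.54 -0.14 0.41 w 0.0002
```

The wrist view shows the strip centred on the finger line (column ~313) with the far end block at rows ~219–234; the side view shows all bystanders untouched. I'll refine along the row with the wrist camera.

Run:
```python
from workcell import bot
from h import *
c=bot.get_calibration("wrist");print(c['fx'],c['k1'])
im=cv2.imread("pics/w1.png")
print(im[212:240,300].tolist())
cv2.imwrite("pics/w1z.png",cv2.resize(im[205:315,270:360],None,fx=5,fy=5,interpolation=2))
C=np.array([.553,.0625]);a=np.radians(-153);u=np.array([np.cos(a),np.sin(a)]);v=np.array([-u[1],u[0]])
for uv,z in [((313,218),.03),((313,223),.03),((313,234),.03),((291,223),.03),((336,223),.03)]:
    P=onz(c,[uv],z)[0]; d=P[:2]-C; print(uv,(d@u*1e3).round(1),(d@v*1e3).round(1))
```

```text
366.80804625689126 -0.050877890440652246
[[118, 151, 81], [120, 150, 79], [118, 149, 80], [118, 150, 80], [120, 149, 79], [117, 146, 80], [137, 153, 116], [160, 157, 154], [155, 153, 150], [159, 155, 153], [159, 157, 154], [185, 183, 179], [234, 231, 231], [248, 246, 246], [251, 250, 250], [251, 250, 250], [251, 250, 250], [251, 250, 250], [251, 249, 249], [250, 249, 249], [244, 241, 240], [207, 193, 181], [156, 134, 104], [157, 136, 104], [155, 135, 105], [155, 134, 104], [158, 135, 106], [159, 138, 109]]
(313, 218) -126.6 1.6
(313, 223) -121.7 1.6
(313, 234) -110.9 1.6
(291, 223) -121.8 -19.5
(336, 223) -121.7 23.7
```

View pics/w1z.png

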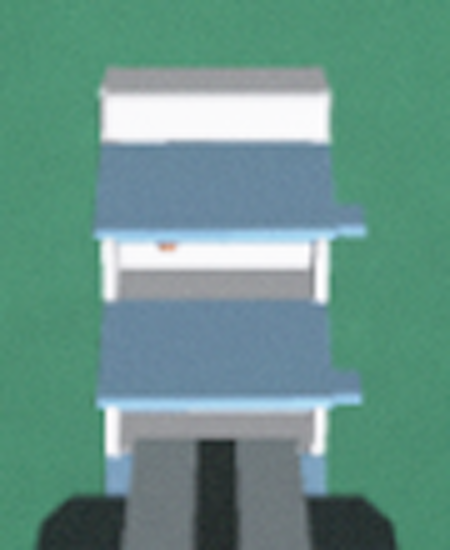

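Call:
servo_tool(targets=[[[0.05,0,0.4],0],[[0,0,0.6],0],[[0,0,0.6],0],[[0,0,0.6],0],[[0,0,0.5],0],[[0,0,0.3],0],[[0,0,0.16],0],[[0,0,0],0],[[0,0,0],0]])

```text
clock: 4.32
position: [0.6667, 0.1201, 0.0415]
tool_rot: [3.141, -0.001, 0.471]
force: [-0.3, -0.0, 0.9]
grip_width: 0.0002
```

```bash
python3 st.py;python3 -c "
from workcell import bot
import cv2
a=bot.grab_frame('side');cv2.imwrite('pics/s2.png',cv2.resize(a[180:290,220:390],None,fx=4,fy=4,interpolation=2))"; python3 st.py
```

```text
t 4.325 pos [0.6667 0.1201 0.0415] s -127.5 lat 0.3 mm z 41.45 yaw [ 1.7998e+02 -7.0000e-02  2.7000e+01] F u,v,z 0.29 -0.15 0.85 w 0.0002
t 4.375 pos [0.6667 0.1201 0.0415] s -127.4 lat 0.3 mm z 41.45 yaw [ 1.7998e+02 -7.0000e-02  2.7000e+01] F u,v,z -0.25 -0.84 -0.34 w 0.0001
```

View pics/s2.png

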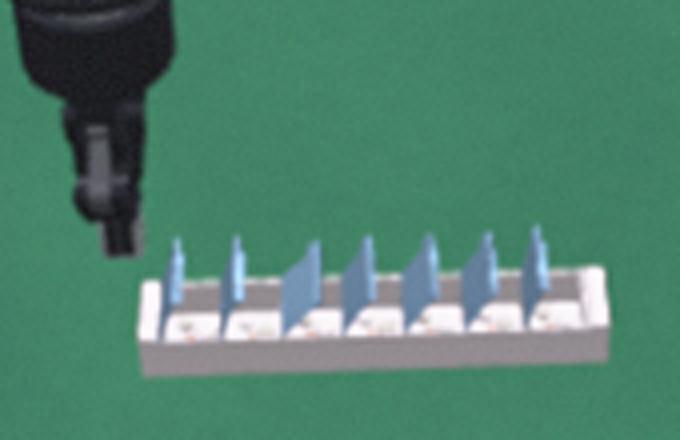

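Run:
```python
from workcell import bot
from h import *
c=bot.get_calibration("side")
C=np.array([.553,.0625]);a=np.radians(-153);u=np.array([np.cos(a),np.sin(a)]);v=np.array([-u[1],u[0]])
for s,l,z in [(-127.4,0.3,41.4),(-116.4,0.3,41.4),(-138.4,.3,41.4),(-116.4,14,41.4),(-116.4,-14,41.4),(-123,22,30),(-123,-22,30)]:
    P=np.r_[C+u*s/1e3+v*l/1e3,z/1e3]; print((s,l,z),((proj(c,P)[0]-[220,180])*4).round())
```

```text
(-127.4, 0.3, 41.4) [128. 292.]
(-116.4, 0.3, 41.4) [149. 291.]
(-138.4, 0.3, 41.4) [107. 293.]
(-116.4, 14, 41.4) [150. 273.]
(-116.4, -14, 41.4) [148. 310.]
(-123, 22, 30) [140. 279.]
(-123, -22, 30) [136. 337.]
```

Run:
```python
from workcell import bot
from h import *
c=bot.get_calibration("side")
C=np.array([.553,.0625]);a=np.radians(-153);u=np.array([np.cos(a),np.sin(a)]);v=np.array([-u[1],u[0]])
for z in (198.8,210,220):
  print(z,proj(c,np.r_[C+u*-.1236+v*.0013,z/1e3]))
for z in (41.4,51,61): print(z,(proj(c,np.r_[C+u*-.1274+v*.0003,z/1e3])-[220,180])*4)
cv2.imwrite('pics/s1z.png',cv2.resize(cv2.imread('pics/s1.png')[100:200,200:300],None,fx=5,fy=5,interpolation=2))
```

```text
198.8 [[246.39808564 194.0986442 ]]
210 [[245.82495185 189.54211521]]
220 [[245.30766456 185.4255684 ]]
41.4 [[127.89025956 291.95955068]]
51 [[126.17313295 278.78324225]]
61 [[124.36738246 264.91651019]]
```

View pics/s1z.png

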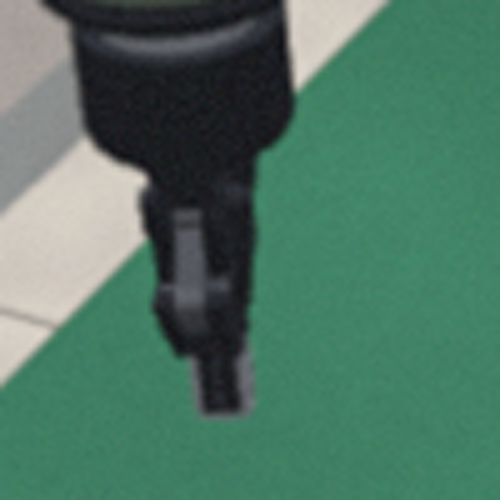

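The side view shows the visible fingertip bottom at zoom (122,255), about 26 mm higher than the reported TCP projects (128,292). That's a discrepancy, so I'll find the top of the end block by touch, in small steps.

Call:
servo_tool(targets=[[[-0.02,0,0.06],0],[[0,0,0.06],0],[[0,0,0.06],0],[[0,0,0],0],[[0,0,0],0]])

```text
clock: 5.0
position: [0.6653, 0.1196, 0.0316]
tool_rot: [-3.142, -0.0, 0.471]
force: [-0.1, -0.3, 0.3]
grip_width: 0.0003
```

```bash
python3 st.py;python3 -c "
from workcell import bot
import cv2
a=bot.grab_frame('side');cv2.imwrite('pics/s3.png',cv2.resize(a[180:290,220:390],None,fx=4,fy=4,interpolation=2))"; python3 st.py
```

```text
t 5.0 pos [0.6653 0.1196 0.0316] s -126.0 lat 0.1 mm z 31.61 yaw [-180.   -0.   27.] F u,v,z 0.21 0.27 0.32 w 0.0003
t 5.05 pos [0.6653 0.1196 0.0317] s -126.0 lat 0.1 mm z 31.65 yaw [-180.     -0.     27.01] F u,v,z -0.85 0.44 -0.12 w -0.0002
```

View pics/s3.png

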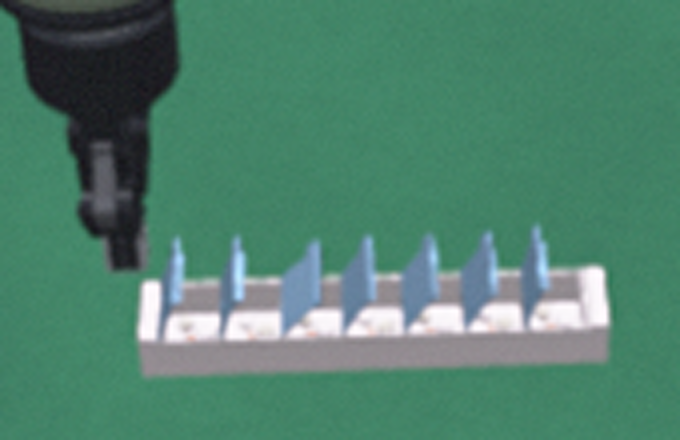

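Run:
```python
from workcell import bot
from h import *
s=bot.observe();p=s['position']
for n in("wrist","top"):
  c=bot.get_calibration(n);im=bot.grab_frame(n)
  for dz in(0,.0187,.027): print(n,dz,proj(c,p+[0,0,dz]))
  print(c['pose'][:3,3]-p)
  if n=="wrist": cv2.imwrite("pics/w3.png",im)
  else:
    x,y=proj(c,p)[0].astype(int); cv2.imwrite("pics/t3.png",cv2.resize(im[160:310,220:360],None,fx=4,fy=4,interpolation=2))
```

```text
wrist 0 [[312.41350225 282.50027498]]
wrist 0.0187 [[312.34488831 296.510677  ]]
wrist 0.027 [[312.30959747 303.71993861]]
[0.05859427 0.02947328 0.17727273]
top 0 [[259.27121364 188.24396116]]
top 0.0187 [[258.33690183 186.23890857]]
top 0.027 [[257.91059237 185.3239265 ]]
[-0.21869496 -0.09951036  0.95557039]
```

View pics/w3.png

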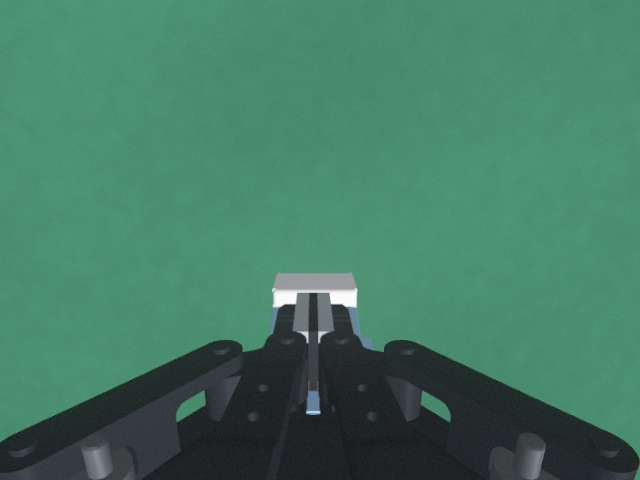

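View pics/t3.png

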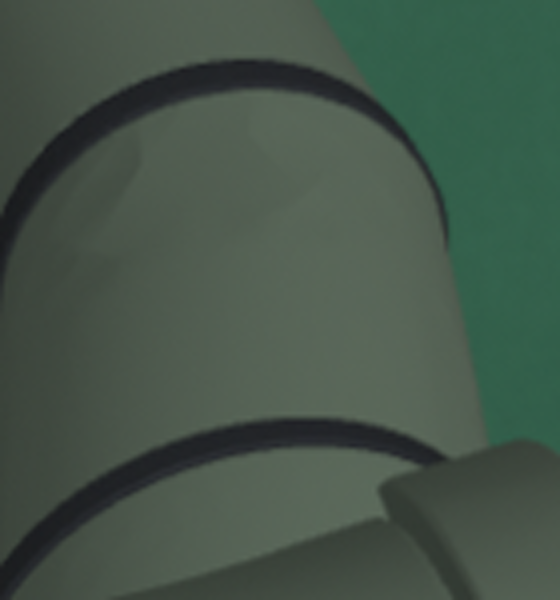

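Wrist view: the tip's end at row 292, while the TCP projects to 282, so both cameras put the tip above the reported TCP. No contact yet, and I'm continuing the gentle descent while watching the force.

Call:
servo_tool(targets=[[[0,0,0.02],0],[[0,0,0.02],0],[[0,0,0.02],0],[[0,0,0],0]])

```text
clock: 5.65
position: [0.6653, 0.1195, 0.0285]
tool_rot: [-3.142, 0.0, 0.471]
force: [0.3, 0.2, 0.1]
grip_width: -0.0001
```

```bash
python3 st.py
```

```text
t 5.65 pos [0.6653 0.1195 0.0285] s -125.9 lat 0.1 mm z 28.49 yaw [-1.8e+02  1.0e-02  2.7e+01] F u,v,z -0.34 -0.05 0.06 w -0.0001
```

Call:
servo_tool(targets=[[[0,0,0.03],0],[[0,0,0.03],0],[[0,0,0],0]])

```text
clock: 6.02
position: [0.6652, 0.1195, 0.0254]
tool_rot: [-3.142, 0.0, 0.471]
force: [0.3, -0.6, 0.6]
grip_width: -0.0003
```

Call:
servo_tool(targets=[[[0,0,0.03],0],[[0,0,0.03],0],[[0,0,0],0]])

```text
clock: 6.4
position: [0.6652, 0.1195, 0.0224]
tool_rot: [-3.142, 0.0, 0.471]
force: [-0.1, -0.2, -0.2]
grip_width: 0.0
```

Call:
servo_tool(targets=[[[0,0,0.03],0],[[0,0,0.03],0],[[0,0,0],0]])

```text
clock: 6.78
position: [0.6652, 0.1195, 0.0194]
tool_rot: [-3.142, 0.0, 0.471]
force: [0.1, -0.5, -0.8]
grip_width: 0.0003
```

```bash
python3 st.py;python3 -c "
from workcell import bot
import cv2
a=bot.grab_frame('side');cv2.imwrite('pics/s4.png',cv2.resize(a[180:290,220:390],None,fx=4,fy=4,interpolation=2))"; python3 st.py
```

```text
t 6.775 pos [0.6652 0.1195 0.0194] s -125.9 lat 0.1 mm z 19.43 yaw [-1.8e+02  1.0e-02  2.7e+01] F u,v,z 0.14 0.49 -0.82 w 0.0003
t 6.825 pos [0.6653 0.1195 0.0195] s -125.9 lat 0.1 mm z 19.55 yaw [-1.8e+02  1.0e-02  2.7e+01] F u,v,z 0.6 -0.27 -0.49 w 0.0001
```

View pics/s4.png

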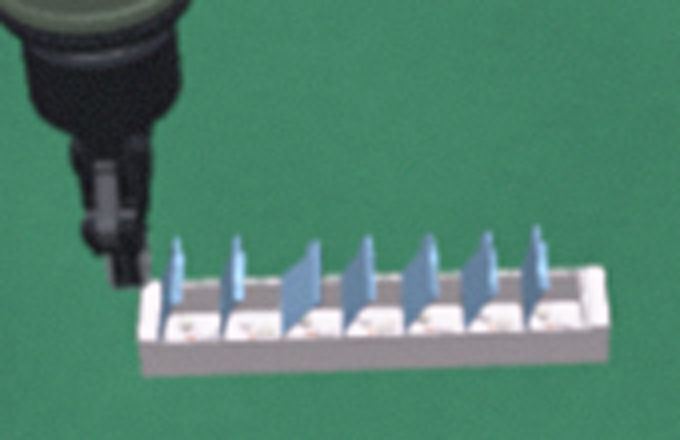

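Run:
```python
from workcell import bot
import cv2
im=bot.grab_frame("wrist")
cv2.imwrite("pics/w4.png",cv2.resize(im[250:370,240:390],None,fx=5,fy=5,interpolation=2))
```

```text
(no output)
```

View pics/w4.png

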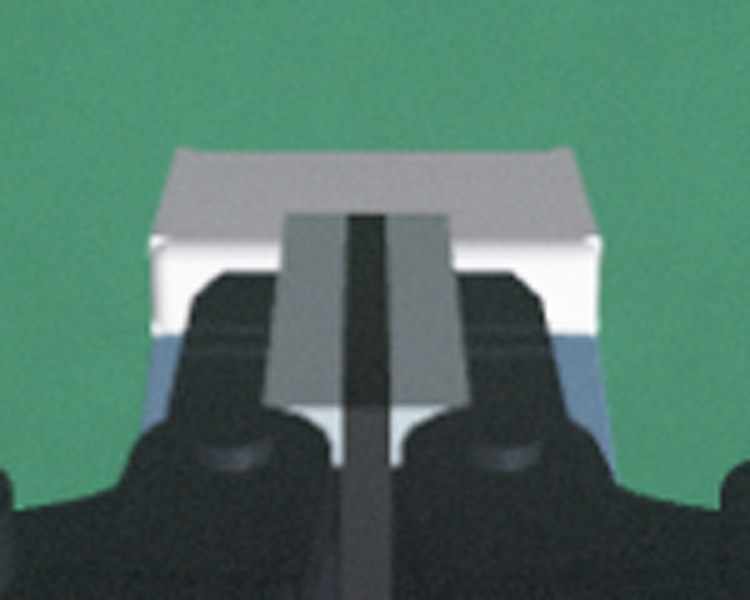

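Still no contact; the tip at zoom (128,286) in the side view still sits above the block top. Continuing in 3 mm checks.

Call:
servo_tool(targets=[[[0,0,0.03],0],[[0,0,0.03],0],[[0,0,0],0]])

```text
clock: 7.25
position: [0.6652, 0.1196, 0.0165]
tool_rot: [-3.142, 0.0, 0.471]
force: [-0.2, -0.0, 0.2]
grip_width: 0.0001
```

Call:
servo_tool(targets=[[[0,0,0.03],0],[[0,0,0.03],0],[[0,0,0],0]])

```text
clock: 7.62
position: [0.6652, 0.1195, 0.0135]
tool_rot: [-3.142, 0.0, 0.471]
force: [0.1, 1.0, -0.3]
grip_width: 0.0002
```

```bash
python3 st.py;python3 -c "
from workcell import bot
import cv2
a=bot.grab_frame('side');cv2.imwrite('pics/s5.png',cv2.resize(a[210:290,230:290],None,fx=7,fy=7,interpolation=2))"; python3 st.py
```

```text
t 7.625 pos [0.6652 0.1195 0.0135] s -125.9 lat 0.2 mm z 13.45 yaw [-1.8e+02  1.0e-02  2.7e+01] F u,v,z -0.54 -0.84 -0.25 w 0.0002
t 7.675 pos [0.6653 0.1195 0.0135] s -125.9 lat 0.2 mm z 13.51 yaw [-1.8e+02  1.0e-02  2.7e+01] F u,v,z 0.11 0.26 0.24 w -0.0
```

View pics/s5.png

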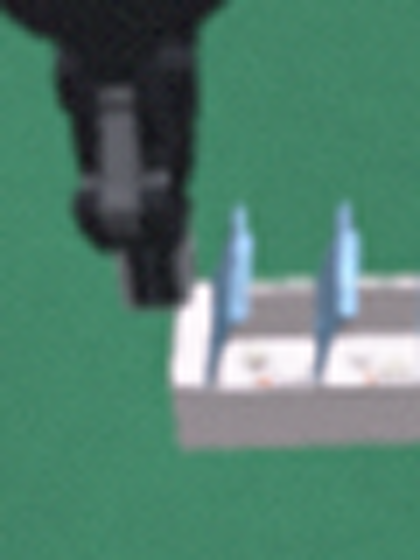

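Call:
servo_tool(targets=[[[0,0,0.03],0],[[0,0,0.03],0],[[0,0,0],0]])

```text
clock: 8.05
position: [0.6652, 0.1195, 0.0104]
tool_rot: [-3.142, 0.0, 0.471]
force: [-0.0, 0.3, -0.4]
grip_width: -0.0001
```

Call:
servo_tool(targets=[[[0,0,0.03],0],[[0,0,0.03],0],[[0,0,0],0]])

```text
clock: 8.43
position: [0.6652, 0.1196, 0.0074]
tool_rot: [-3.141, 0.0, 0.471]
force: [0.5, -0.6, 0.6]
grip_width: 0.0003
```

```bash
python3 st.py;python3 -c "
from workcell import bot
import cv2
a=bot.grab_frame('side');cv2.imwrite('pics/s6.png',cv2.resize(a[210:290,230:290],None,fx=7,fy=7,interpolation=2))
a=bot.grab_frame('wrist');cv2.imwrite('pics/w6.png',cv2.resize(a[250:370,240:390],None,fx=5,fy=5,interpolation=2))"; python3 st.py
```

```text
t 8.425 pos [0.6652 0.1196 0.0074] s -125.9 lat 0.1 mm z 7.43 yaw [-1.7999e+02  1.0000e-02  2.7010e+01] F u,v,z -0.16 0.79 0.65 w 0.0003
t 8.525 pos [0.6653 0.1195 0.0076] s -126.0 lat 0.2 mm z 7.59 yaw [-180.   -0.   27.] F u,v,z 0.72 0.53 -0.11 w -0.0001
```

View pics/s6.png

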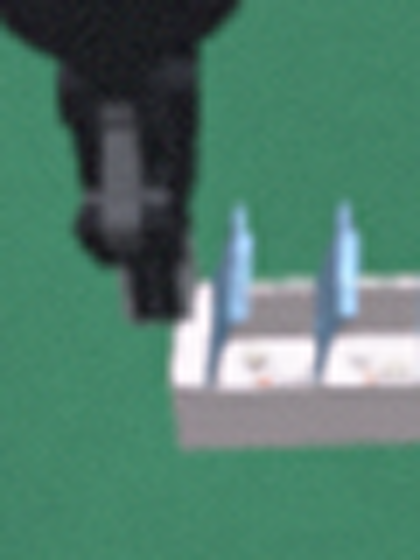

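View pics/w6.png

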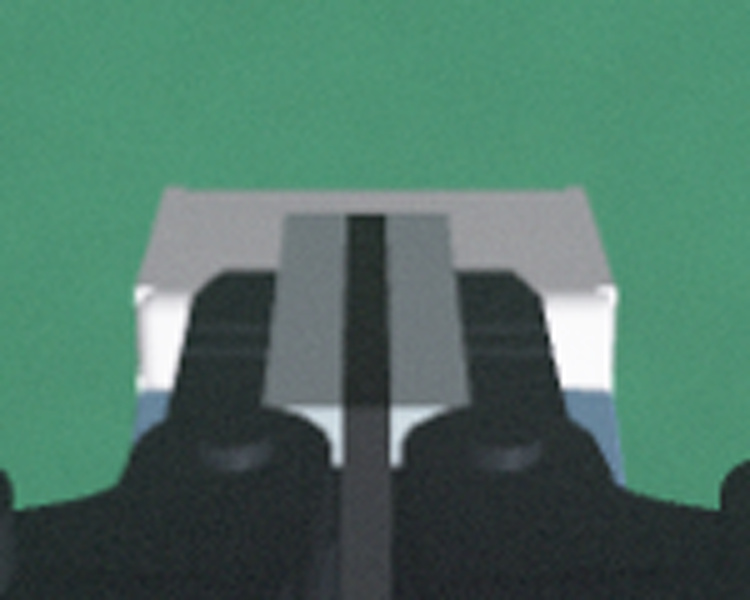

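Call:
servo_tool(targets=[[[0,0,0.02],0],[[0,0,0.02],0],[[0,0,0],0]])

```text
clock: 8.9
position: [0.6652, 0.1196, 0.0055]
tool_rot: [-3.142, 0.0, 0.471]
force: [0.6, -0.3, 0.3]
grip_width: -0.0001
```

Call:
servo_tool(targets=[[[0,0,0.02],0],[[0,0,0.02],0],[[0,0,0],0]])

```text
clock: 9.28
position: [0.6653, 0.1195, 0.0035]
tool_rot: [-3.142, 0.0, 0.471]
force: [0.1, -0.5, -0.6]
grip_width: -0.0002
```

```bash
python3 st.py
```

```text
t 9.275 pos [0.6653 0.1195 0.0035] s -125.9 lat 0.1 mm z 3.51 yaw [-1.8e+02  1.0e-02  2.7e+01] F u,v,z 0.13 0.44 -0.59 w -0.0002
```

Call:
servo_tool(targets=[[[0,0,0.02],0],[[0,0,0.02],0],[[0,0,0],0]])

```text
clock: 9.65
position: [0.6652, 0.1196, 0.0015]
tool_rot: [-3.141, 0.0, 0.471]
force: [0.4, 0.9, 0.4]
grip_width: -0.0001
```

Call:
servo_tool(targets=[[[0,0,0.02],0],[[0,0,0.02],0],[[0,0,0],0]])

```text
clock: 10.02
position: [0.6652, 0.1196, -0.0005]
tool_rot: [-3.142, 0.0, 0.471]
force: [0.0, -0.6, 0.1]
grip_width: 0.0003
```

```bash
python3 st.py;python3 -c "
from workcell import bot
import cv2
a=bot.grab_frame('side');cv2.imwrite('pics/s7.png',cv2.resize(a[210:290,230:290],None,fx=7,fy=7,interpolation=2))
a=bot.grab_frame('wrist');cv2.imwrite('pics/w7.png',cv2.resize(a[250:370,240:390],None,fx=5,fy=5,interpolation=2))"; python3 st.py
```

```text
t 10.025 pos [ 6.652e-01  1.196e-01 -5.000e-04] s -125.9 lat 0.1 mm z -0.48 yaw [-1.8e+02  1.0e-02  2.7e+01] F u,v,z 0.26 0.55 0.05 w 0.0003
t 10.125 pos [ 6.653e-01  1.196e-01 -4.000e-04] s -125.9 lat 0.1 mm z -0.40 yaw [-180.    0.   27.] F u,v,z 0.09 -0.1 0.04 w -0.0
```

View pics/s7.png

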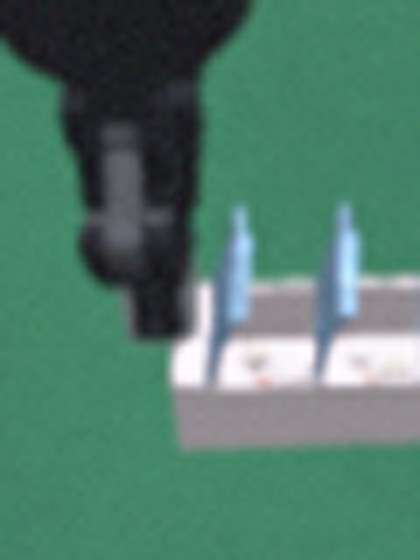

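View pics/w7.png

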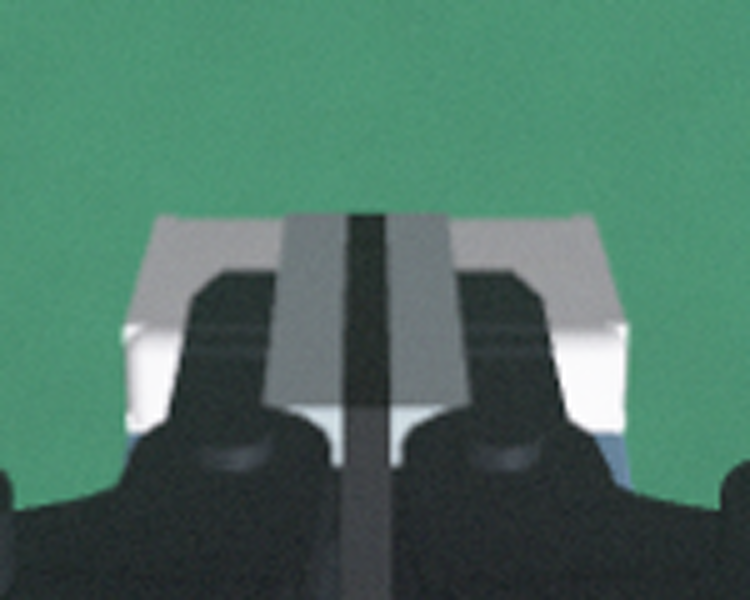

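Run:
```python
from workcell import bot
from h import *
c=bot.get_calibration("side")
C=np.array([.553,.0625]);a=np.radians(-153);u=np.array([np.cos(a),np.sin(a)]);v=np.array([-u[1],u[0]])
for lat in(-14,-7.5,0,7.5,15):
  for px in((133,339),(192,335)):
    uv=np.array(px)/7-.5+.5/7+[230,210]
    o,d=ray(c,[uv]);d=d[0]
    t=(lat/1e3-(o[:2]-C)@v)/(d[:2]@v);P=o+t*d
    print(lat,px,"s %.1f z %.1f"%((P[:2]-C)@u*1e3 if 0 else ((P[:2]-C)@u)*1e3,P[2]*1e3))
w=bot.get_calibration("wrist");R=w['pose'];p=bot.observe()['position']
d=(R[:3,3]-p); print("cam rel: s %.1f lat %.1f z %.1f"%(d[:2]@u*1e3,d[:2]@v*1e3,d[2]*1e3))
# tip end row: as function of z -> s
for px in((127,325),(627,325),(285,213),(450,213),(125,430),(627,430)):
  uv=np.array(px)/5-.5+.1+[240,250]
  for z in (.01,.02,.03,.045):
    P=onz(w,[uv],z)[0]; e=P[:2]-C; print(px,z,"s %.1f lat %.1f"%(e@u*1e3,e@v*1e3))
```

```text
-14 (133, 339) s -133.8 z 41.1
-14 (192, 335) s -116.1 z 42.0
-7.5 (133, 339) s -134.7 z 34.7
-7.5 (192, 335) s -117.0 z 35.6
0 (133, 339) s -135.9 z 27.3
0 (192, 335) s -118.0 z 28.2
7.5 (133, 339) s -137.0 z 19.9
7.5 (192, 335) s -119.0 z 20.8
15 (133, 339) s -138.2 z 12.5
15 (192, 335) s -120.0 z 13.4
cam rel: s -65.6 lat 0.3 z 177.3
(127, 325) 0.01 s -112.8 lat -23.4
(127, 325) 0.02 s -117.6 lat -22.0
(127, 325) 0.03 s -122.3 lat -20.5
(127, 325) 0.045 s -129.3 lat -18.4
(627, 325) 0.01 s -112.8 lat 26.2
(627, 325) 0.02 s -117.5 lat 24.7
(627, 325) 0.03 s -122.3 lat 23.2
(627, 325) 0.045 s -129.3 lat 20.8
(285, 213) 0.01 s -124.8 lat -7.6
(285, 213) 0.02 s -128.8 lat -7.1
(285, 213) 0.03 s -132.8 lat -6.6
(285, 213) 0.045 s -138.8 lat -5.9
(450, 213) 0.01 s -124.8 lat 8.5
(450, 213) 0.02 s -128.8 lat 8.0
(450, 213) 0.03 s -132.8 lat 7.5
(450, 213) 0.045 s -138.8 lat 6.8
(125, 430) 0.01 s -101.2 lat -24.0
(125, 430) 0.02 s -106.6 lat -22.6
(125, 430) 0.03 s -112.1 lat -21.1
(125, 430) 0.045 s -120.2 lat -18.9
(627, 430) 0.01 s -101.2 lat 26.7
(627, 430) 0.02 s -106.6 lat 25.1
(627, 430) 0.03 s -112.1 lat 23.6
(627, 430) 0.045 s -120.2 lat 21.2
```

Combining side and wrist views: the real fingertip is ≈35 mm above the reported TCP, so it's now at z≈35 mm with its leading edge at s≈−117 mm. About 5 mm to contact; going in fine steps.

Call:
servo_tool(targets=[[[0,0,0.03],0],[[0,0,0.02],0],[[0,0,0],0]])

```text
clock: 10.5
position: [0.6653, 0.1196, -0.0026]
tool_rot: [3.142, -0.0, 0.471]
force: [-1.9, -0.8, 5.4]
grip_width: 0.0
```

Call:
servo_tool(targets=[[[0,0,0.02],0],[[0,0,0],0],[[0,0,0],0]])

```text
clock: 10.88
position: [0.6655, 0.1196, -0.0028]
tool_rot: [3.141, -0.0, 0.471]
force: [-6.3, -1.3, 16.9]
grip_width: -0.0001
```

```bash
python3 st.py
```

```text
t 10.875 pos [ 0.6655  0.1196 -0.0028] s -126.1 lat 0.2 mm z -2.83 yaw [ 1.7999e+02 -2.0000e-02  2.7000e+01] F u,v,z 6.21 -1.73 16.92 w -0.0001
```

Contact: block top (30 mm) corresponds to reported z ≈ −2.5 mm. Pressing rose to 17 N, so I back off right away and check the box hasn't moved.

Call:
servo_tool(targets=[[[0,0,-0.1],0],[[0,0,-0.1],0],[[0,0,0],0]])

```text
clock: 11.25
position: [0.6656, 0.1196, 0.0065]
tool_rot: [3.141, -0.001, 0.471]
force: [0.0, 0.2, -0.5]
grip_width: 0.0
```

```bash
python3 st.py;python3 -c "
from workcell import bot
import cv2
a=bot.grab_frame('side');cv2.imwrite('pics/s8f.png',a);cv2.imwrite('pics/s8.png',cv2.resize(a[210:290,240:380],None,fx=5.7,fy=5.7,interpolation=2))
b=cv2.imread('pics/s1.png');d=cv2.absdiff(a,b)[225:285,270:385];print(d.mean(),d.max())
"; python3 st.py
```

```text
t 11.25 pos [0.6656 0.1196 0.0065] s -126.2 lat 0.2 mm z 6.49 yaw [ 1.7999e+02 -3.0000e-02  2.7000e+01] F u,v,z -0.14 -0.19 -0.52 w 0.0
4.29048309178744 36
t 11.3 pos [0.6654 0.1196 0.0062] s -126.1 lat 0.2 mm z 6.20 yaw [ 1.8e+02 -1.0e-02  2.7e+01] F u,v,z -0.15 -0.42 -0.4 w -0.0
```

View pics/s8.png

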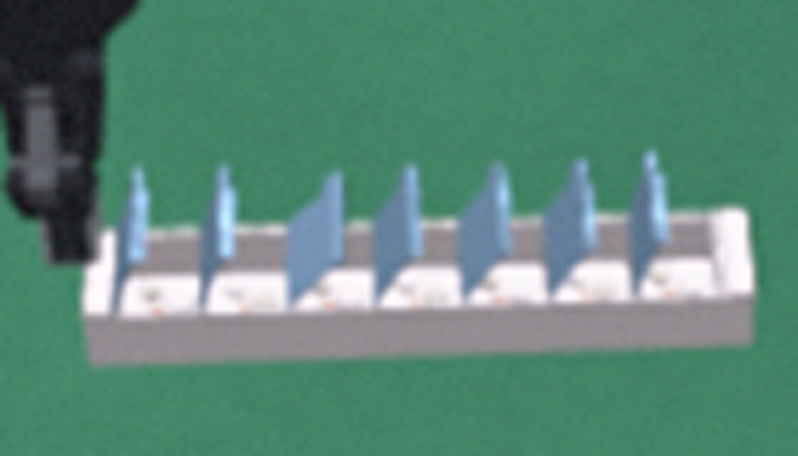

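The box is unmoved compared with the earlier side frame. Now lid 1: push it over while high (low side force), then ramp the tip down to shut-lid height as it nears the free edge.

Call:
servo_tool(targets=[[[-0.08,0,0.04],0],[[-0.08,0,0],0],[[-0.08,0,0.02],0],[[-0.08,0,0.02],0],[[-0.08,0,0.03],0],[[-0.08,0,0.025],0],[[-0.08,0,0.02],0],[[-0.04,0,0.01],0],[[0,0,0],0],[[0,0,0],0]])

```text
clock: 12.55
position: [0.6387, 0.106, -0.002]
tool_rot: [3.142, -0.0, 0.471]
force: [-0.1, -0.1, 4.3]
grip_width: 0.0001
```

```bash
python3 st.py;python3 -c "
from workcell import bot
import cv2
a=bot.grab_frame('side');cv2.imwrite('pics/s9.png',cv2.resize(a[210:290,240:380],None,fx=5.7,fy=5.7,interpolation=2))
"; python3 st.py
```

```text
t 12.55 pos [ 0.6387  0.106  -0.002 ] s -96.1 lat 0.2 mm z -1.99 yaw [ 1.8e+02 -1.0e-02  2.7e+01] F u,v,z 0.12 0.07 4.33 w 0.0001
t 12.6 pos [ 0.6387  0.1059 -0.002 ] s -96.1 lat 0.2 mm z -2.00 yaw [ 1.8e+02 -1.0e-02  2.7e+01] F u,v,z -0.5 0.23 5.31 w -0.0002
```

View pics/s9.png

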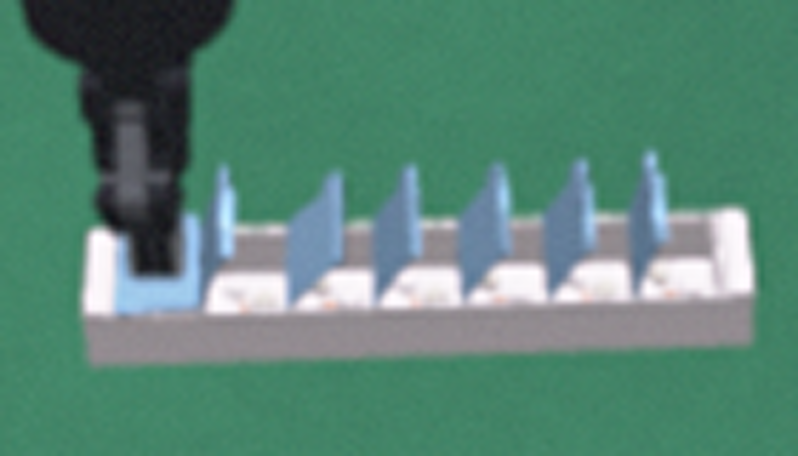

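Lid 1 is down flat (zoom 117–200), and the rest still stand. Force is about 4.5 N at z −2.0, so I'll dip 0.25 mm less on lid 2.

Call:
servo_tool(targets=[[[-0.04,0,-0.13],0],[[-0.08,0,0],0],[[-0.08,0,0],0],[[-0.08,0,0.02],0],[[-0.08,0,0.02],0],[[-0.08,0,0.03],0],[[-0.08,0,0.025],0],[[-0.08,0,0.02],0],[[-0.04,0,0.01],0],[[0,0,0],0]])

```text
clock: 13.85
position: [0.61, 0.0913, -0.0019]
tool_rot: [-3.142, 0.0, 0.471]
force: [-0.1, 0.6, -0.4]
grip_width: 0.0002
```

```bash
python3 st.py
```

```text
t 13.85 pos [ 0.61    0.0913 -0.0019] s -63.8 lat 0.2 mm z -1.92 yaw [-1.8e+02  1.0e-02  2.7e+01] F u,v,z -0.15 -0.62 -0.39 w 0.0002
```

Call:
servo_tool(targets=[[[0,0,0.01],0],[[0,0,0],0]])

```text
clock: 14.1
position: [0.6101, 0.0914, -0.0024]
tool_rot: [-3.142, -0.0, 0.471]
force: [0.0, 0.5, -1.1]
grip_width: 0.0002
```

```bash
python3 st.py
```

```text
t 14.1 pos [ 0.6101  0.0914 -0.0024] s -64.1 lat 0.2 mm z -2.42 yaw [-180.   -0.   27.] F u,v,z -0.26 -0.4 -1.13 w 0.0002
```

Call:
servo_tool(targets=[[[0,0,0.01],0],[[0,0,0],0]])

```text
clock: 14.35
position: [0.6102, 0.0915, -0.0026]
tool_rot: [3.142, -0.0, 0.471]
force: [-1.5, 0.2, 4.8]
grip_width: 0.0
```

```bash
python3 st.py; python3 -c "
from workcell import bot
import cv2
a=bot.grab_frame('side');cv2.imwrite('pics/s10.png',cv2.resize(a[210:290,240:380],None,fx=5.7,fy=5.7,interpolation=2))
"; python3 st.py
```

```text
t 14.35 pos [ 0.6102  0.0915 -0.0026] s -64.1 lat 0.2 mm z -2.61 yaw [ 1.8e+02 -2.0e-02  2.7e+01] F u,v,z 1.26 -0.92 4.82 w 0.0
t 14.4 pos [ 0.6102  0.0914 -0.0026] s -64.1 lat 0.2 mm z -2.64 yaw [ 1.8e+02 -1.0e-02  2.7e+01] F u,v,z 0.56 -0.83 4.79 w 0.0001
```

View pics/s10.png

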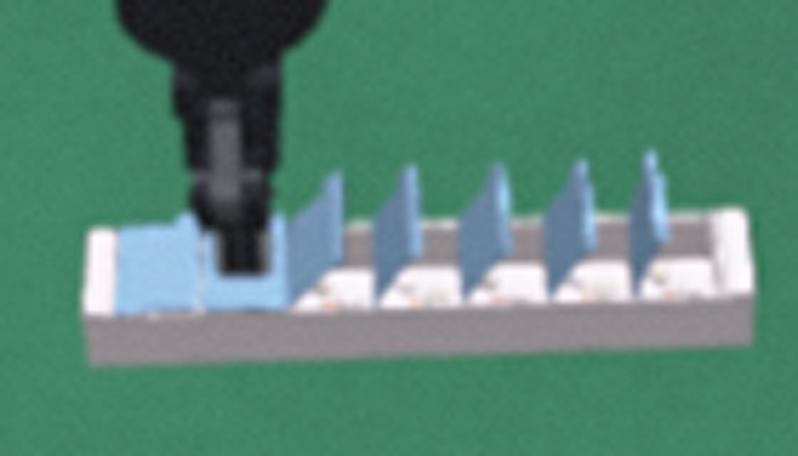

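Lids 1–2 lie flat (zoom 117–288), lid 3 onward still standing; lid 2 bottomed at z −2.6 with about 5 N. Next, lid 3.

Call:
servo_tool(targets=[[[-0.04,0,-0.13],0],[[-0.08,0,0],0],[[-0.08,0,0],0],[[-0.08,0,0.02],0],[[-0.08,0,0.02],0],[[-0.08,0,0.03],0],[[-0.08,0,0.025],0],[[-0.08,0,0.02],0],[[-0.04,0,0.01],0],[[0,0,0],0]])

```text
clock: 15.65
position: [0.5814, 0.0767, -0.0026]
tool_rot: [3.142, 0.0, 0.471]
force: [-0.8, -0.6, 3.1]
grip_width: -0.0001
```

```bash
python3 st.py
```

```text
t 15.65 pos [ 0.5814  0.0767 -0.0026] s -31.8 lat 0.2 mm z -2.60 yaw [1.8e+02 1.0e-02 2.7e+01] F u,v,z 1.02 0.17 3.12 w -0.0001
```

Call:
servo_tool(targets=[[[-0.04,0,-0.13],0],[[-0.08,0,0],0],[[-0.08,0,0],0],[[-0.08,0,0.02],0],[[-0.08,0,0.02],0],[[-0.08,0,0.03],0],[[-0.08,0,0.025],0],[[-0.08,0,0.02],0],[[-0.04,0,0.015],0],[[0,0,0],0]])

```text
clock: 16.9
position: [0.5529, 0.0622, -0.0026]
tool_rot: [3.142, 0.0, 0.471]
force: [-0.7, -1.0, 2.1]
grip_width: -0.0003
```

```bash
python3 st.py; python3 -c "
from workcell import bot
import cv2
a=bot.grab_frame('side');cv2.imwrite('pics/s11.png',cv2.resize(a[210:290,240:380],None,fx=5.7,fy=5.7,interpolation=2))
"; python3 st.py
```

```text
t 16.9 pos [ 0.5529  0.0622 -0.0026] s 0.2 lat 0.2 mm z -2.63 yaw [1.8e+02 1.0e-02 2.7e+01] F u,v,z 1.09 0.56 2.06 w -0.0003
t 16.95 pos [ 0.553   0.0622 -0.0026] s 0.1 lat 0.2 mm z -2.60 yaw [1.8e+02 1.0e-02 2.7e+01] F u,v,z 1.57 0.13 2.27 w 0.0005
```

View pics/s11.png

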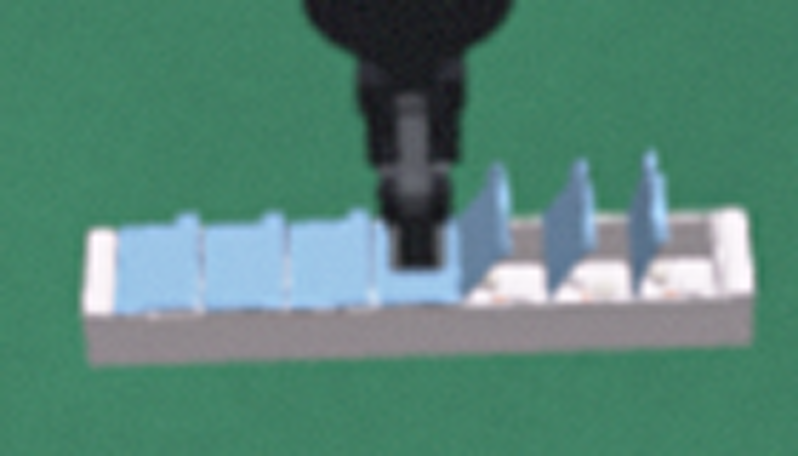

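Lids 1–4 are flat, lids 5–7 stand, the box is in place, and force is about 2 N. The same stroke for lids 5 and 6.

Call:
servo_tool(targets=[[[-0.04,0,-0.13],0],[[-0.08,0,0],0],[[-0.08,0,0],0],[[-0.08,0,0.02],0],[[-0.08,0,0.02],0],[[-0.08,0,0.03],0],[[-0.08,0,0.025],0],[[-0.08,0,0.02],0],[[-0.04,0,0.015],0],[[0,0,0],0]])

```text
clock: 18.2
position: [0.5244, 0.0477, -0.0026]
tool_rot: [3.142, 0.0, 0.471]
force: [-1.3, -1.1, 2.7]
grip_width: -0.0001
```

```bash
python3 st.py
```

```text
t 18.2 pos [ 0.5244  0.0477 -0.0026] s 32.2 lat 0.2 mm z -2.61 yaw [1.8e+02 1.0e-02 2.7e+01] F u,v,z 1.64 0.44 2.67 w -0.0001
```

Call:
servo_tool(targets=[[[-0.04,0,-0.13],0],[[-0.08,0,0],0],[[-0.08,0,0],0],[[-0.08,0,0.02],0],[[-0.08,0,0.02],0],[[-0.08,0,0.03],0],[[-0.08,0,0.025],0],[[-0.08,0,0.02],0],[[-0.04,0,0.015],0],[[0,0,0],0]])

```text
clock: 19.45
position: [0.4961, 0.0333, -0.0026]
tool_rot: [3.142, -0.0, 0.471]
force: [1.0, 0.7, 2.3]
grip_width: 0.0002
```

```bash
python3 st.py
```

```text
t 19.45 pos [ 0.4961  0.0333 -0.0026] s 63.9 lat 0.2 mm z -2.56 yaw [ 1.8e+02 -2.0e-02  2.7e+01] F u,v,z -1.16 -0.17 2.28 w 0.0002
```

Call:
servo_tool(targets=[[[-0.04,0,-0.13],0],[[-0.08,0,0],0],[[-0.08,0,0],0],[[-0.08,0,0.02],0],[[-0.08,0,0.02],0],[[-0.08,0,0.03],0],[[-0.08,0,0.025],0],[[-0.08,0,0.02],0],[[-0.04,0,0.015],0],[[0,0,0],0]])

```text
clock: 20.7
position: [0.4673, 0.0187, -0.0026]
tool_rot: [-3.142, 0.0, 0.471]
force: [-0.5, -0.9, 1.0]
grip_width: 0.0003
```

```bash
python3 st.py; python3 -c "
from workcell import bot
import cv2
a=bot.grab_frame('side');cv2.imwrite('pics/s12.png',cv2.resize(a[210:290,240:380],None,fx=5.7,fy=5.7,interpolation=2))
"; python3 st.py
```

```text
t 20.7 pos [ 0.4673  0.0187 -0.0026] s 96.2 lat 0.2 mm z -2.63 yaw [-1.8e+02  1.0e-02  2.7e+01] F u,v,z 0.8 0.55 1.0 w 0.0003
t 20.75 pos [ 0.4674  0.0187 -0.0026] s 96.1 lat 0.2 mm z -2.63 yaw [1.8e+02 1.0e-02 2.7e+01] F u,v,z 1.09 1.25 1.06 w -0.0005
```

View pics/s12.png

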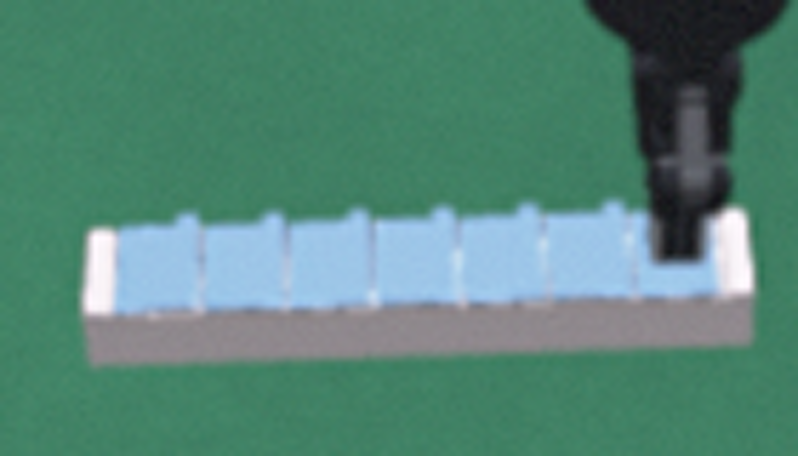

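All seven lie flat, with the box still at zoom 85–752. I finish the stroke lightly past the last edge, then lift clear.

Call:
servo_tool(targets=[[[-0.08,0,0],0],[[-0.08,0,0],0],[[-0.08,0,0],0],[[0,0,-0.2],0],[[0,0,-0.6],0],[[0,0,-0.8],0],[[0,0,-0.8],0],[[0,0,-0.8],0],[[0,0.5,-0.4],0],[[0,0.8,0],0],[[0,0.8,0],0],[[0,0.8,0],0]])

```text
clock: 22.25
position: [0.523, -0.117, 0.1782]
tool_rot: [3.141, -0.0, 0.471]
force: [1.1, -0.1, -0.1]
grip_width: -0.0
```

Call:
servo_tool(targets=[[[0,0.8,0],0],[[0,0.8,0],0],[[0,0.4,0],0],[[0,0,0],0],[[0,0,0],0]])

```text
clock: 22.88
position: [0.5678, -0.2042, 0.1777]
tool_rot: [-3.141, -0.0, 0.472]
force: [-0.5, 0.5, 0.2]
grip_width: -0.0001
```

```bash
python3 st.py; python3 -c "
from workcell import bot
import cv2,numpy as np
a=bot.grab_frame('side');cv2.imwrite('pics/s13f.png',a);z1=cv2.resize(a[210:290,240:380],None,fx=5,fy=5,interpolation=2)
t=bot.grab_frame('top');cv2.imwrite('pics/t13.png',t);cv2.imwrite('pics/s13.png',z1)
cv2.imwrite('pics/t13z.png',cv2.resize(t[175:310,230:350],None,fx=4.4,fy=4.4,interpolation=2))
"; python3 st.py
```

```text
t 22.875 pos [ 0.5678 -0.2042  0.1777] s 107.9 lat 244.3 mm z 177.68 yaw [-1.7997e+02 -1.0000e-02  2.7030e+01] F u,v,z 0.26 -0.7 0.18 w -0.0001
t 22.975 pos [ 0.5679 -0.2041  0.1777] s 107.8 lat 244.3 mm z 177.73 yaw [-1.7999e+02 -1.0000e-02  2.7060e+01] F u,v,z 0.94 0.75 0.57 w -0.0
```

View pics/s13f.png

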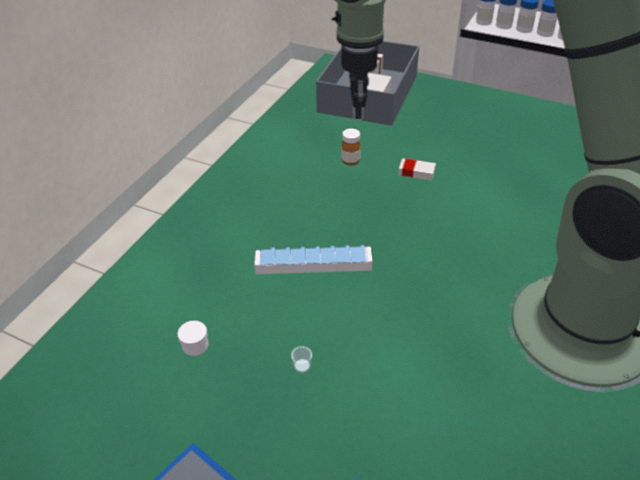

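View pics/s13.png

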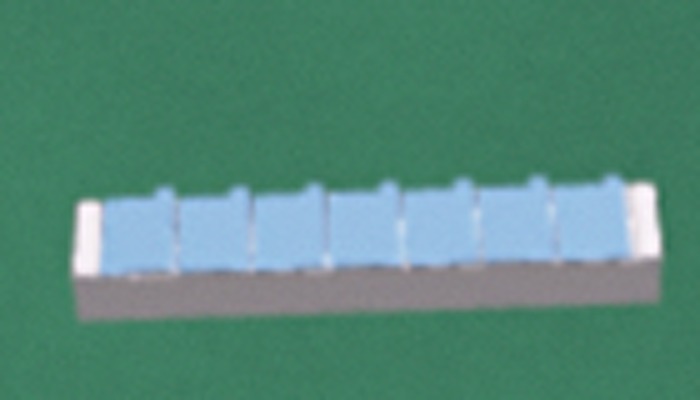

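View pics/t13z.png

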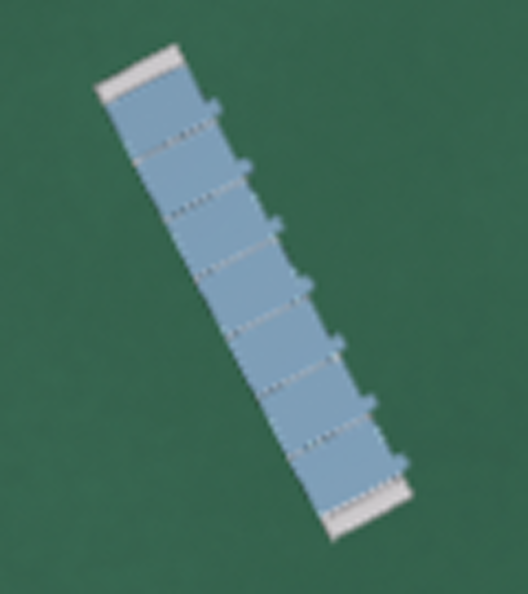

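All seven lids are flat in both views. The box corners are at the same pixels as at the start (top zoom (95,88), (178,43), (412,495), (333,540)), the bystanders are unchanged, and the hand is clear.

```bash
python3 -c "
from workcell import bot
print(bot.job_done())"
```

```text
the job is handed in; nothing more can be done
None
```

All seven lids are shut. I closed the gripper and ran the fingertips along the row from the hinge end (the end farthest from the robot), folding lids 1 to 7 down in order. I then slid past the last edge, lifted clear and handed the job in at about 23 s.

**Final checks:** Both the top and side views show all seven lids flat. The box corners are at the same pixels as at the start, the bottle, jar, carton and cup look unmoved, and the gripper is touching nothing. Readings at the end of each lid were about 1–5 N vertical.

**What disagreed or went less cleanly:**
- **Fingertip height:** the real fingertips sat about 32 mm above the reported TCP. Both cameras and the touch on the end block (contact at reported z ≈ −2.5 mm) showed this, so I worked from the touch height.
- **Firm touch:** while finding that height on the solid end block, one step reached about 17 N before I backed off. The box did not move, but it was firmer than intended.
- **Lid 1:** it bottomed at z ≈ −2.0 mm, where lids 2–7 bottomed at about −2.6 mm. It may be a fraction of a millimetre from fully down, but it looks as flat as the others in both views.
- **Lid 2:** it needed two small extra presses, to about 5 N, before it bottomed.

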